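# Draw the board carrier out from under the video microscope with the pull hook

## Task

The board carrier is at the back of its slide plate, under the ring light of the video microscope where there is no room for a hand: take the blue pull hook from its stand, catch the carrier's bow handle with it from behind and draw the carrier forward, flat on the plate, until you feel it press lightly home against the adjustable end stop, square and flush with both pads, without yanking, banging or tipping it. Then put the hook back on its stand as it lay. Move the carrier with the hook only, do not bump the microscope, and leave the lens, bottle and jar beside the plate where they are.

Things in the scene. Friction and masses are not known exactly. Their poses are not given: they have to be found in the camera images.
- hook_grip (a point): Grip point of the pull hook: on the axis of its blue handle (105 mm long, 18 mm wide, 20 mm high), 30 mm behind the handle's front end, near the balance point. x runs along the hook to the prong, z up. A straight 6 mm steel shank continues the handle's axis to the prong, which stands 135 mm ahead of this point and points down, its tip 25 mm below the axis.
- hook: The whole pull hook, 0.14 kg; its origin and axes are those of hook_grip. Prong and shank are both 6 mm thick.
- hook_stand: Grey stand fixed to the bench, 185 x 56 mm: V cradle for the handle 60 mm behind its origin, V fork for the shank 85 mm ahead. Origin on the bench; x along the resting hook, prong end +x. The resting hook's axis is 56 mm above the bench over the stand's x axis, its grip point within 6 mm of the origin along x. The Vs are open to the top, about 5 mm wider than the hook each side. Fingers have free room at the grip.
- carrier: Board carrier, loose: dark steel plate 100 (x) x 110 (y) x 10 mm, 0.5 to 0.85 kg, green circuit board on top (parts to 19 mm above its underside, from 25 mm behind its front). Origin: middle of the front face's lower edge; x from front (robot side) to back. Lies on the slide plate, 8 mm above the bench, between side guides with 3 mm play each side; sliding takes 1.5 to 6 N.
- bow (a point): Carrier's bow handle: upright red bow of 5 mm steel wire, legs 48 mm apart (43 mm free between), 8 mm behind the front face. This point is the middle of its top bar, on the bar's axis, 40 mm above the carrier's underside (48 mm above the bench); the bar runs along the carrier's y. For 14 mm behind the bar nothing stands higher than 10 mm above the underside.
- carrier_front (a point): Middle of the carrier's front face, half-way up (5 mm above its underside); axes as carrier.
- front_block: Fixed block at the front of the slide plate, 92 mm wide, 28 mm high, with the adjustable end stop: a steel cross bar with two rubber stop pads 72 mm apart, clamped rigidly 0 to 20 mm out by the last user (NOT measured: see or feel it). Origin on the bench, where the pads stand at 0; x points along the slide plate away from the robot, y left. Carrier front starts at x = 88 to 122 mm.
- switch (a joint): Small red sensing pin between the stop pads, 4 mm proud of them; under 1 N pushes it in. 0 = free, 0.004 m = pushed in flush by a carrier that lies against both pads. The carrier stays where it is left. About 3 N beyond the sliding force squares it on both pads; against them, more than about 7 N of pull at the bow starts to lift the carrier's back end.
- microscope: Video microscope fixed to the slide plate; origin and axes as front_block. White ring light 124 mm across at x = 162 mm, y = 0, 114 to 138 mm above the bench; above it a tube 62 mm across and a blue camera to 333 mm; arm at 245 mm to a column 32 mm thick, 340 mm high, at x = 162, y = 200 mm, foot 150 x 130 mm. A blue spot lamp hangs behind. Reach in below the ring light.
- objective: Bystander: black microscope lens with a yellow ring, upright, 28 mm across, 46 mm high. Origin under its centre.
- dropper: Bystander: amber bottle with black cap, upright, 34 mm across, 72 mm high. Origin under its centre.
- sample_jar: Bystander: grey jar with white lid, upright, 42 mm across, 48 mm high. Origin under its centre.

How it is judged:
On the way, in this order (a step that is already met when the one before it is completed fails the run):
1. the hook is lifted clear of its stand (height (world z) of hook_grip above 0.075 m), for 0.1 s.
2. the carrier, in contact with the hook, has been drawn clear of the lens (front within 55 mm of the front block's origin) (x of carrier_front in the frame of front_block below 0.055 m and contact force between hook and carrier above 0.3 N), for 0.05 s.
3. the hook pulls the carrier home: it presses on the end stop with more than 2 N and the pin is in (contact force between carrier and front_block above 2 N and contact force between hook and carrier above 2 N and value of joint switch above 0.0025 m), for 0.2 s.
At the end, for the whole second after the job is handed in: Carrier flat and still against the end stop: pin pushed in to within 1.5 mm of flush, square within 0.03 rad; hook still and released in both Vs of its stand, prong down, within 25 mm of its place and off the carrier (value of joint switch above 0.0025 m and x of carrier_front in the frame of front_block below 0.0225 m and angle between the x axis of carrier and the x axis of front_block, either way round below 0.03 rad and angle between carrier's own z axis and vertical below 0.03 rad and linear speed of each of carrier, hook below 0.01 m/s and contact force between hook and carrier below 0.1 N and horizontal distance between hook_grip and hook_stand below 0.025 m and z of hook_grip in the frame of hook_stand between 0.051 and 0.061 m and angle between the x axis of hook and the x axis of hook_stand, either way round below 0.08 rad and angle between hook's own z axis and vertical below 0.2 rad); the robot touches nothing.
It fails at once if the carrier is yanked or pressed by the hook with more than 22 N, or banged or forced against the stops with more than 20 N (contact force between hook and carrier above 22 N or contact force between carrier and front_block above 20 N).
It fails at once if the carrier is tipped or lifted off the slide plate (angle between carrier's own z axis and vertical above 0.06 rad or z of carrier_front in the frame of front_block above 0.023 m).
It fails at once if the gripper or arm touches the carrier (contact force between any of the fingers, the arm and carrier above 0.5 N).
It fails at once if the microscope is bumped by the robot or the hook (over 3 N) (contact force between any of the fingers, the arm, hook and microscope above 3 N).
It fails at once if the lens, bottle or jar is moved by more than 15 mm or knocked over ((distance of objective from where it was at the start of the episode above 0.015 m or angle between objective's own z axis and vertical above 0.3 rad) or (distance of dropper from where it was at the start of the episode above 0.015 m or angle between dropper's own z axis and vertical above 0.3 rad) or (distance of sample_jar from where it was at the start of the episode above 0.015 m or angle between sample_jar's own z axis and vertical above 0.3 rad)).
It also fails if it takes over 66 s, if anything falls off the work surface, if the arm or the gripper's body presses on something with over 40 N, if the wrist force passes 120 N, or if a joint passes its speed limit or range.

## Robot

A 6-joint arm with a two-finger parallel gripper is mounted at the origin on the work surface. World frame = base frame: x ahead of the robot, y to its left, z up, the work surface at z = 0. Lengths are in m, angles in rad, forces in N, time in s.
With the tool pointing down it reaches from about 0.275 to 0.825 m from the base axis. Payload 4.9 kg.
Tool frame: the origin (TCP) lies midway between the tips of the shut fingers; the grasp point (between the pads) lies 19 mm behind it (bot.grip_depth is the distance from the TCP to the grasp point, in m); z points along the fingers, y is the line along which they close (so a half turn about z gives the same grasp; the last joint's range is limited). The gripper opens to 85 mm and grips with 20 to 120 N. Pads are 22 mm wide; open, the fingers measure 114 mm over their backs; the gripper's body (76 mm by 85 mm) begins 54 mm behind the grasp point. The pads swing forward as they close: fully open they stand 13 mm farther back than shut.
Start: joints at [-0.134, 0.326, -0.193, 1.052, 0, 1.437], TCP at [0.55, 0, 0.231] pointing down, gripper open.
Joint ranges: [-2.65, 2.65], [-0.97, 1.79], [-1.3, 1.35], [-1.93, 2.1], [-1.47, 1.37], [-3.14, 3.14]. Speed limits (rad/s): [2.57, 2.57, 3.14, 3.14, 3.14, 3.14].

## Interface

Orientations are given as a unit quaternion [w, x, y, z].
In Python, from cell import bot gives the robot as it stands. Calls block until the motion is done:
- bot.move_pose(position, orientation): joint-space move of the TCP to a pose.
- bot.move_linear(position, speed=0.15, rotation=None, until_force=None): straight line of the TCP; rotation=None keeps the orientation; speed is the mean speed in m/s. With until_force (N) it stops when the force on the tool has changed by that much, and returns True; else False.
- bot.goto_joints(angles): joint-space move.
- bot.set_gripper(opening, grasp_force=None): opening from 0.0 (shut) to 1.0 (fully open); grasp_force is the grip in N (None keeps the last); returns when the fingers have stopped.
- bot.wait(seconds).
- bot.solve_ik(position, orientation): joint angles nearest the present ones, or None.
- bot.camera(name): name is "scene" or "side" or "wrist"; returns the picture (480x640x3 uint8, red, green, blue); there is no depth.
- bot.calibration(name): a dict with "mtx" (3x3 intrinsics, pixels), "extrinsics" (4x4, takes a point from world to camera coordinates); the wrist camera has in their place "hand_eye" (4x4, takes a point from camera to tool coordinates, whose origin is the TCP and whose axes are the flange's). Camera axes: x right, y down, z forward; pixel columns grow to the right and rows downward; lengths in m; the calibration is good to about 2 mm. A picture is of the moment at which its call begins: read the wrist's pose just before it. calibration takes no time and is no camera call.
A pose or a line that the arm cannot do raises bot.PlanningError and nothing moves.
- bot.close_job(): hands the job in; it is judged then, once.
Trained networks look in the newest picture that a camera, given by its name, has taken for a name from the list of things; names that differ only in an ending like _2 or _b are one class to them, and where a whole thing is asked for, a point or a joint stands for the part that bears it (a point fixed in the world has none). Each returns a list of dicts, best first, with "confidence" (0 to 1); they miss things now and then, are a little off and sometimes report something else, mostly with a low value. They report only what shows in the picture. A call takes as long as a camera call.
- bot.search_frame(camera, thing): "bbox" ([left, top, width, height] in pixels, round what is visible of it).
Readings, each from a call of its own:
- bot.read_clock(): time.
- bot.read_joint_positions(): joint angles.
- bot.read_joint_vel(): joint speeds.
- bot.read_joint_efforts(): joint torques, N m.
- bot.read_position(): TCP position.
- bot.read_tool_rot(): TCP orientation.
- bot.read_ft_force(): force on the tool from outside, world axes, zero at the start.
- bot.read_moment(): the same for the moment, N m.
- bot.read_gripper_width(): opening from 0.0 (shut) to 1.0 (fully open).
- bot.read_finger_force(): force on a finger pad.
Only numpy, scipy, OpenCV 4.12 (cv2) and the standard library are available. Lean on these libraries where they do the work, as an engineer would, in place of code of your own. Each camera call takes 0.05 s, during which the arm holds its last target. There are 200 camera calls.

## Working session

There is one attempt and no reset: what is moved stays moved. The work goes in short steps, each a Python script; the robot and the scene stay as the last script left them, time stands still between calls to the robot, and variables do not carry over. Pictures are saved under pics/ and viewed, at most 11 in all, crops included, and the job is handed in when it is done.

```bash
ls; mkdir -p pics
python3 - <<'E'
from cell import bot
import cv2,numpy as np
ims=[]
for c in("scene","side"):
    im=bot.camera(c); ims.append(im); cv2.imwrite(f"pics/{c}0.png",im[:,:,::-1])
    k=bot.calibration(c); print(c,k["mtx"].round(1).tolist(),k["extrinsics"].round(4).tolist())
    for t in["hook","hook_stand","carrier","bow","front_block","microscope","objective","dropper","sample_jar","switch"]:
        print(t,[(np.round(d["bbox"]).tolist(),round(d["confidence"],2)) for d in bot.search_frame(c,t)[:2]])
k=bot.calibration("wrist");print(k)
print(bot.read_clock(),bot.read_tool_rot())
E
```

```text
pics
scene [[523.1, 0.0, 317.9], [0.0, 523.1, 238.9], [0.0, 0.0, 1.0]] [[0.8731, 0.4874, 0.0107, -0.471], [0.4151, -0.7317, -0.5406, -0.2519], [-0.2557, 0.4765, -0.8412, 1.3461], [0.0, 0.0, 0.0, 1.0]]
hook [([191.0, 287.0, 84.0, 71.0], 0.68)]
hook_stand [([188.0, 287.0, 85.0, 77.0], 0.95)]
carrier [([363.0, 223.0, 57.0, 56.0], 0.91)]
bow [([363.0, 226.0, 58.0, 51.0], 0.85)]
front_block [([302.0, 195.0, 44.0, 39.0], 0.73)]
microscope [([372.0, 72.0, 142.0, 174.0], 0.83)]
objective [([352.0, 173.0, 13.0, 22.0], 0.67)]
dropper [([314.0, 248.0, 15.0, 26.0], 0.7)]
sample_jar [([367.0, 282.0, 21.0, 26.0], 0.6)]
switch []
side [[505.8, 0.0, 325.4], [0.0, 505.8, 231.9], [0.0, 0.0, 1.0]] [[-0.9373, -0.3484, -0.0019, 0.5211], [-0.2149, 0.5823, -0.784, 0.2137], [0.2743, -0.7345, -0.6207, 0.7221], [0.0, 0.0, 0.0, 1.0]]
hook [([344.0, 157.0, 102.0, 37.0], 0.91)]
hook_stand [([356.0, 160.0, 92.0, 56.0], 0.85)]
carrier [([192.0, 243.0, 84.0, 54.0], 0.57)]
bow [([195.0, 243.0, 82.0, 52.0], 0.75), ([295.0, 268.0, 59.0, 54.0], 0.63)]
front_block [([275.0, 323.0, 22.0, 27.0], 0.68)]
microscope [([53.0, 88.0, 216.0, 322.0], 0.78)]
objective []
dropper [([312.0, 213.0, 24.0, 41.0], 0.71), ([296.0, 268.0, 58.0, 52.0], 0.48)]
sample_jar [([245.0, 210.0, 27.0, 29.0], 0.53)]
switch []
{'mtx': array([[398.41209636,   0.        , 314.55894067],
       [  0.        , 398.41209636, 237.11065658],
       [  0.        ,   0.        ,   1.        ]]), 'hand_eye': array([[-1.47153962e-03, -9.55913247e-01, -2.93645531e-01,
         7.37155057e-02],
       [ 9.99998912e-01, -1.37690063e-03, -5.29006720e-04,
        -3.39842290e-04],
       [ 1.01363813e-04, -2.93645991e-01,  9.55914234e-01,
        -1.43197392e-01],
       [ 0.00000000e+00,  0.00000000e+00,  0.00000000e+00,
         1.00000000e+00]])}
1.1 [ 2.84626383e-05  7.07098922e-01  7.07114640e-01 -9.03257678e-06]
```

Run:
```python
import cv2
a=cv2.imread("pics/scene0.png");cv2.imwrite("pics/a.png",cv2.resize(a[60:390,140:540],(800,660))[:600])
b=cv2.imread("pics/side0.png");cv2.imwrite("pics/b.png",cv2.resize(b[120:370,120:480],(800,556)))
```

```text
(no output)
```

View pics/a.png

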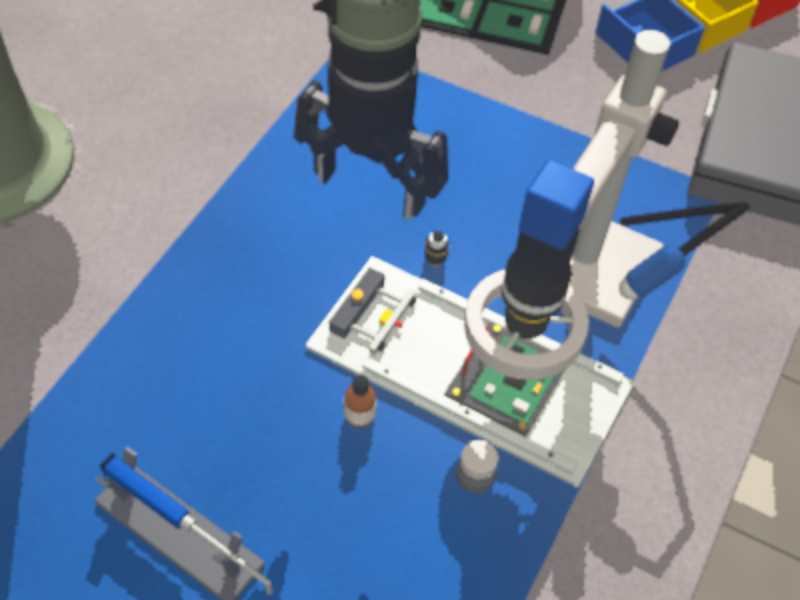

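View pics/b.png

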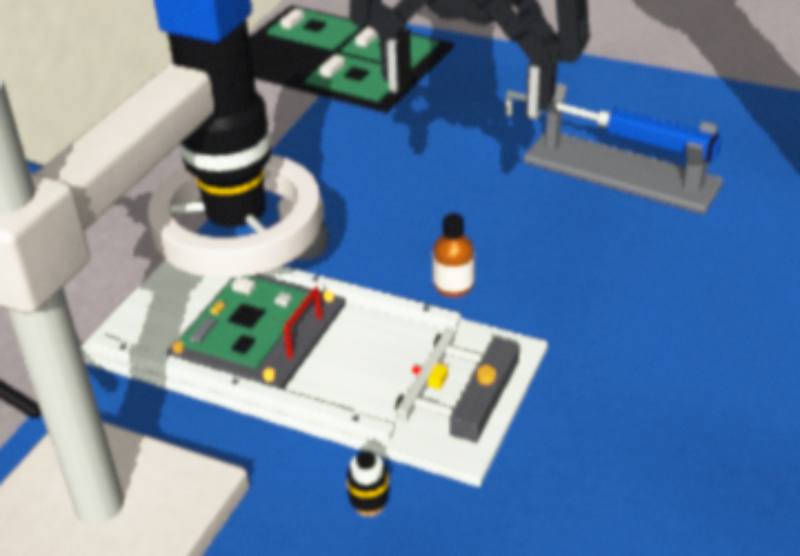

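Scene view: the hook lies in its stand at lower left, with its handle from (194,291) to (233,319) px and its prong at (274,352). The carrier is under the ring at about (392,252), and the end stop crossbar is at about (337,220). Side view agrees, with the red bow at about (257,259).

```bash
cat > h.py <<'E'
from cell import bot
import numpy as np, cv2
from scipy.spatial.transform import Rotation as R
def q2R(q): return R.from_quat([q[1],q[2],q[3],q[0]])
def R2q(r): x=r.as_quat(); return [x[3],x[0],x[1],x[2]]
def tool(yaw): # tool z down, tool x at heading yaw (world)
    return R2q(R.from_euler('z',yaw)*R.from_euler('x',np.pi))
def ray(c,px,pose=None):
    k=bot.calibration(c);m=k["mtx"];d=np.linalg.inv(m)@[px[0],px[1],1]
    if c=="wrist":
        p,q=pose;h=k["hand_eye"];r=q2R(q).as_matrix()
        return r@h[:3,3]+p, r@h[:3,:3]@d
    E=k["extrinsics"];return -E[:3,:3].T@E[:3,3],E[:3,:3].T@d
def onz(c,px,z,pose=None):
    o,d=ray(c,px,pose);return (o+d*(z-o[2])/d[2])[:2]
def tri(rays):
    A=0;b=0
    for o,d in rays:
        d=d/np.linalg.norm(d);P=np.eye(3)-np.outer(d,d);A=A+P;b=b+P@o
    return np.linalg.solve(A,b)
E
python3 - <<'E'
from h import *
A=lambda x,y:(x/2+140,y/2+60)
B=lambda x,y:(x*.45+120,y*.45+120)
for n,a,b,z in[("hback",(108,463),(715,148),.056),("hfront",(187,518),(608,118),.056),("prong",(268,580),(510,97),.056),
 ("barL",(410,293),(448,336),.03),("barR",(377,347),(405,412),.03),("blk",(357,290),(487,372),.03),
 ("bow",(470,352),(304,308),.048),("plateFL",(374,258),(481,483),.008),("plateFR",(308,346),(547,345),.008),("plateBR",(578,484),(168,265),.008),
 ("obj",(436,262),(368,512),0),("drop",(359,422),(453,293),0),("jar",(478,485),(0,0),0)]:
    print(n,onz("scene",A(*a),z).round(3),onz("side",B(*b),z).round(3),tri([ray("scene",A(*a)),ray("side",B(*b))]).round(3))
E
```

```text
hback [ 0.417 -0.294] [ 0.416 -0.295] [ 0.416 -0.294  0.056]
hfront [ 0.52  -0.304] [ 0.519 -0.311] [ 0.52  -0.306  0.059]
prong [ 0.622 -0.319] [ 0.618 -0.316] [ 0.62  -0.319  0.054]
barL [0.576 0.062] [ 0.564 -0.004] [0.568 0.035 0.061]
barR [ 0.578 -0.022] [0.565 0.081] [ 0.575  0.021 -0.032]
blk [0.521 0.036] [0.523 0.023] [0.522 0.031 0.037]
bow [0.675 0.012] [0.672 0.023] [0.674 0.016 0.041]
plateFL [0.508 0.102] [0.499 0.106] [0.503 0.104 0.004]
plateFR [ 0.503 -0.046] [ 0.496 -0.043] [ 0.499 -0.045  0.005]
plateBR [ 0.838 -0.056] [ 0.83  -0.026] [ 0.84  -0.044 -0.009]
obj [0.573 0.139] [0.565 0.15 ] [ 0.569  0.145 -0.008]
drop [ 0.599 -0.1  ] [ 0.591 -0.085] [ 0.596 -0.096 -0.01 ]
jar [ 0.746 -0.105] [ 1.307 -0.41 ] [ 0.858 -0.117  0.201]
```

```bash
cat > pic.py <<'E'
from h import *
import json,sys
def snap(n):
    p=bot.read_position();q=bot.read_tool_rot();im=bot.camera("wrist")
    cv2.imwrite(f"pics/{n}.png",im[:,:,::-1]);json.dump([list(map(float,p)),list(map(float,q))],open(f"pics/{n}.json","w"))
    return im
def load(n): 
    p,q=json.load(open(f"pics/{n}.json"));return np.array(p),q
E
python3 - <<'E'
from pic import *
im=snap("w1")
for t in["carrier","bow","front_block","switch"]:
    print(t,[(np.round(d["bbox"]).tolist(),round(d["confidence"],2)) for d in bot.search_frame("wrist",t)[:2]])
# IK options
for y in(-.11,-.11+np.pi):
    for p in([.49,-.302,.25],[.49,-.302,.04]): 
        j=bot.solve_ik(p,tool(y));print(y,p,None if j is None else np.round(j,2))
for y in(0,np.pi,):
    for p in([.54,.03,.07],[.43,.03,.04]): 
        j=bot.solve_ik(p,tool(y));print(y,p,None if j is None else np.round(j,2))
bot.move_pose([.50,-.304,.25],tool(-.11+np.pi) if bot.solve_ik([.49,-.302,.25],tool(-.11+np.pi)) is not None else tool(-.11))
im=snap("w2")
for t in["hook","hook_stand"]:
    print(t,[(np.round(d["bbox"]).tolist(),round(d["confidence"],2)) for d in bot.search_frame("wrist",t)[:2]])
print(bot.read_joint_positions(),bot.read_clock())
E
```

```text
carrier [([434.0, 112.0, 128.0, 125.0], 0.57)]
bow [([438.0, 110.0, 126.0, 129.0], 0.82)]
front_block [([270.0, 117.0, 81.0, 109.0], 0.92)]
switch [([344.0, 168.0, 9.0, 8.0], 0.44)]
-0.11 [0.49, -0.302, 0.25] [-0.68  0.36 -0.09  1.12  0.    2.57]
-0.11 [0.49, -0.302, 0.04] [-0.68  0.56 -0.36  0.65  0.    2.57]
3.0315926535897932 [0.49, -0.302, 0.25] [-0.68  0.36 -0.09  1.12  0.   -0.57]
3.0315926535897932 [0.49, -0.302, 0.04] [-0.68  0.56 -0.36  0.65  0.   -0.57]
0 [0.54, 0.03, 0.07] [-0.08  0.47 -0.43  0.67  0.    3.06]
0 [0.43, 0.03, 0.04] [-0.1   0.36 -0.74  0.47  0.    3.04]
3.141592653589793 [0.54, 0.03, 0.07] [-0.08  0.47 -0.43  0.67  0.   -0.08]
3.141592653589793 [0.43, 0.03, 0.04] [-0.1   0.36 -0.74  0.47  0.   -0.1 ]
hook [([301.0, 100.0, 24.0, 239.0], 0.59)]
hook_stand [([285.0, 98.0, 60.0, 202.0], 0.8), ([512.0, 363.0, 22.0, 8.0], 0.39)]
[-6.71465099e-01  3.80783763e-01 -6.41946984e-02  1.12589855e+00
  5.94370288e-05 -5.62185668e-01] 3.2417
```

View pics/w1.png

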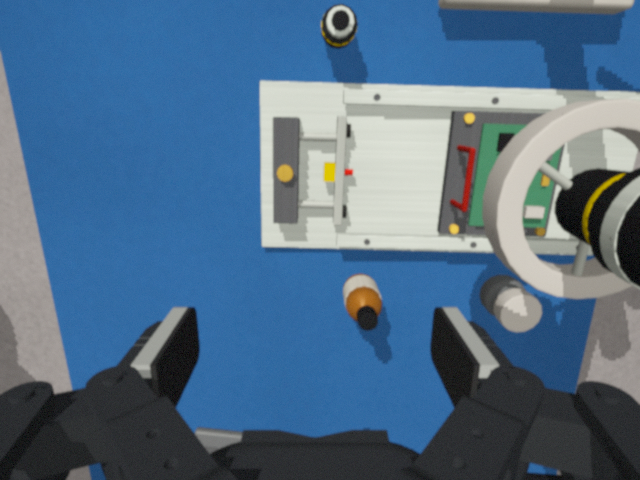

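View pics/w2.png

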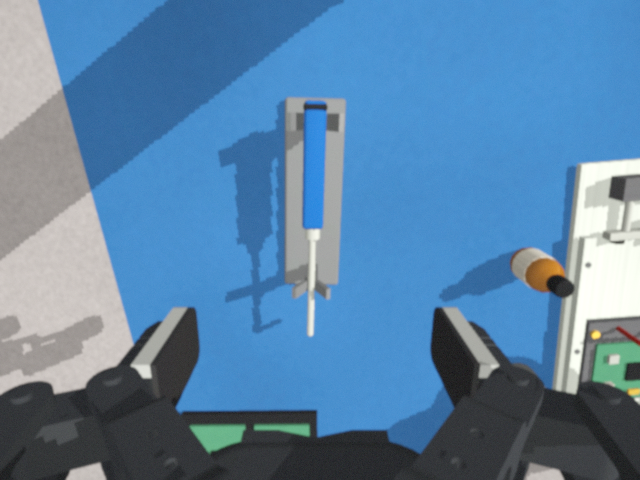

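Wrist views: w1 shows the stop crossbar at column ~341 (rows 117–222), the carrier's front edge from (454,112) to (441,235) and the bow bar from (473,149) to (467,208). In w2 the hook handle runs from (315,103) to (313.5,229), with the prong at (310,335).

```bash
python3 - <<'E'
from pic import *
P=load("w2")
for n,px,z in[("hback",(315,104),.062),("hfront",(313.5,229),.06),("prong",(310.5,333),.056),("standBL",(286,98),.008),("standBR",(346,98),.008),("forkmid",(311,290),.04),("standFL",(285,283),.008),("standFR",(339,284),.008)]: print(n,onz("wrist",px,z,P).round(4))
P=load("w1")
for n,px,z in[("barL",(341,117),.026),("barR",(341,222),.026),("padL",(348,130),.018),("padR",(345,211),.018),("pin",(353,172),.018),("carFL",(454,112),.018),("carFR",(441,235),.018),("bowL",(473,149),.048),("bowR",(467,208),.048),
 ("guideL0",(345,84),.012),("guideL1",(560,89),.012),("guideR0",(345,247),.012),("guideR1",(480,250),.012),("plFL",(261,81),.008),("plFR",(263,246),.008),("blkL",(286,118),.028),("blkR",(286,222),.028),("knob",(285,174),.035),("drop",(367,318),.072),("obj",(341,18),.046),("ringL",(486,200),.126)]: print(n,onz("wrist",px,z,P).round(4))
E
python3 - <<'E'
import cv2
a=cv2.imread("pics/w1.png")
cv2.imwrite("pics/c.png",cv2.resize(a[95:245,255:500],(784,480),interpolation=cv2.INTER_CUBIC))
E
```

```text
hback [ 0.4173 -0.2953]
hfront [ 0.5196 -0.308 ]
prong [ 0.6231 -0.3225]
standBL [ 0.4079 -0.3208]
standBR [ 0.414  -0.2664]
forkmid [ 0.5859 -0.3179]
standFL [ 0.5894 -0.3461]
standFR [ 0.5969 -0.2899]
barL [0.5709 0.0733]
barR [ 0.5726 -0.0176]
padL [0.5777 0.0625]
padR [ 0.5766 -0.0093]
pin [0.583  0.0263]
carFL [0.6678 0.0772]
carFR [ 0.6668 -0.0324]
bowL [0.6759 0.0487]
bowR [6.765e-01 2.000e-04]
guideL0 [0.5747 0.1001]
guideL1 [0.7585 0.0959]
guideR0 [ 0.5778 -0.0461]
guideR1 [ 0.7076 -0.0494]
plFL [0.5028 0.1029]
plFR [ 0.4986 -0.0463]
blkL [0.525  0.0726]
blkR [ 0.523 -0.017]
knob [0.5236 0.027 ]
drop [ 0.593  -0.0895]
obj [0.5684 0.1434]
ringL [0.6575 0.0233]
```

View pics/c.png

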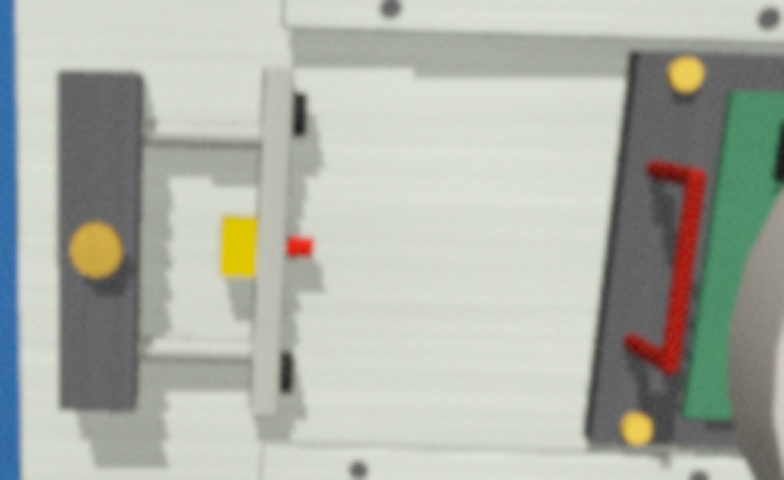

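The crop confirms two black pads on the crossbar at x≈0.577 m with the red pin between them, the carrier slightly skewed and the bow at about (0.676, 0.0245). Next I fetch the hook.

Run:
```python
from pic import *
q=tool(np.pi-.131); x,y=.490,-.3045
bot.set_gripper(.6)
bot.move_pose([x,y,.12],q)
f0=np.array(bot.read_ft_force())
print("hit",bot.move_linear([x,y,.041],.08,until_force=8))
print(bot.read_position(),bot.read_ft_force())
bot.set_gripper(0,60)
print(bot.read_gripper_width(),bot.read_finger_force(),bot.read_ft_force())
bot.move_linear([x,y,.125],.08)
print(f0,bot.read_ft_force(),bot.read_moment(),bot.read_gripper_width())
im=bot.camera("side");cv2.imwrite("pics/s2.png",cv2.resize(im[60:260,280:520,::-1],(720,600)))
print(bot.read_clock())
```

```text
hit False
[ 0.49041854 -0.304815    0.04154911] [ 0.46289909 -0.61789718  0.31121099]
0.2002115853919098 59.21794831752777 [-0.72243534  0.16416313  4.41067609]
[ 1.05622466 -0.63480184  0.57078191] [ 0.47084196  0.49195567 -1.67692366] [ 0.0898116   0.01762082 -0.00709447] 0.20448811966460903
7.0417
```

View pics/s2.png

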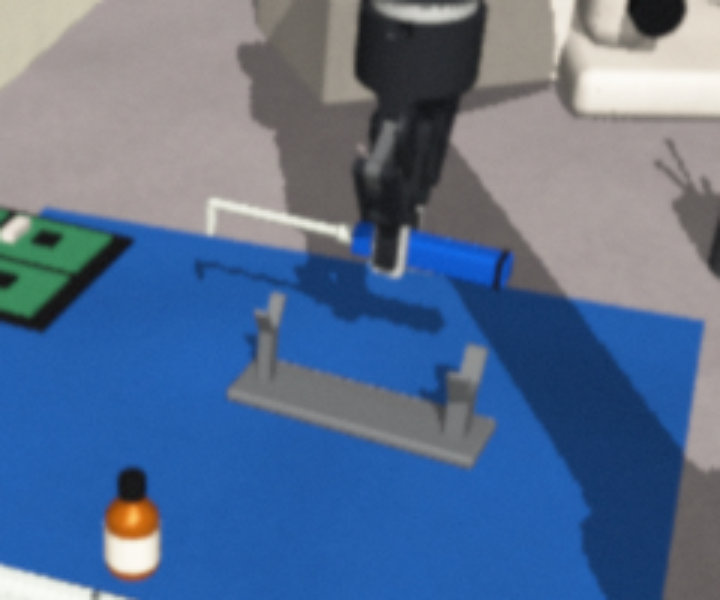

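Hook is held level, with the handle in the fingers and the prong down. Next I approach the bow, checking the prong in the fixed cameras before lowering.

Run:
```python
from pic import *
q=tool(np.pi-.022)
bot.move_linear([.42,-.27,.16],.2)
bot.move_pose([.44,.03,.16],q)
bot.move_linear([.44,.03,.0775],.1)
bot.move_linear([.555,.0272,.0775],.08)
print(bot.read_position(),bot.read_ft_force(),bot.read_clock())
a=bot.camera("scene");b=bot.camera("side")
A=cv2.resize(a[180:300,300:460,::-1],(400,300),interpolation=cv2.INTER_CUBIC)
B=cv2.resize(b[200:320,190:350,::-1],(800,600),interpolation=cv2.INTER_CUBIC)
cv2.imwrite("pics/s3.png",B);cv2.imwrite("pics/s3a.png",A)
```

```text
[0.55445824 0.02724097 0.0774646 ] [-0.79351518  0.13338627 -1.73914426] 11.3333
```

View pics/s3.png

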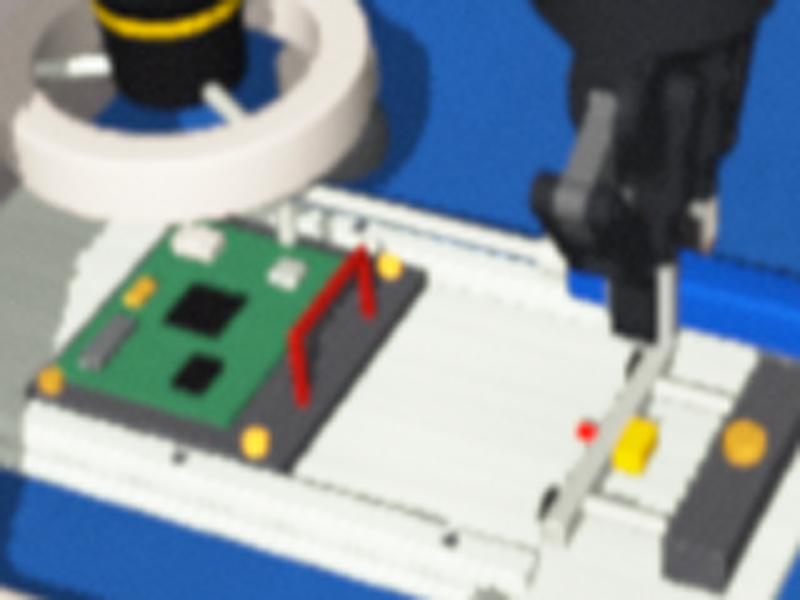

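The prong hangs behind the bow, tip at about (287,243) in the crop, and the bow bar spans (295,338) to (362,253). I'll turn those into positions.

Run:
```python
from pic import *
f=lambda x,y:(190+x/5-.4,200+y/5-.4)
print("tip",onz("side",f(287,243),.067)); 
for p in((295,338),(362,253),(328,296)): print("bow",onz("side",f(*p),.048))
```

```text
tip [0.68768673 0.02404709]
bow [0.67467319 0.04750362]
bow [6.72953875e-01 3.70604405e-04]
bow [0.67387446 0.02469481]
```

Run:
```python
from pic import *
d=np.array([-np.cos(.022),np.sin(.022)]); p0=np.array([.555,.0272])
print("hit",bot.move_linear([*p0,.0465],.04,until_force=4),bot.read_ft_force())
f0=np.array(bot.read_ft_force())
P=lambda s:[*(p0+d*s),.0465]
print("c",bot.move_linear(P(.012),.02,until_force=4),bot.read_position(),np.array(bot.read_ft_force())-f0)
s=-(bot.read_position()[0]-p0[0])
for t in(s+.006,s+.02):
    bot.move_linear(P(t),.02)
    print(t,bot.read_position(),np.array(bot.read_ft_force())-f0,bot.read_clock())
im=bot.camera("side");cv2.imwrite("pics/s4.png",cv2.resize(im[200:320,190:350,::-1],(800,600)))
```

```text
hit False [ 0.3233485  -0.49701434 -1.62781504]
c False [0.5432313 0.0274532 0.0466369] [1.31347929 0.10128529 0.8115255 ]
0.017768704173081178 [0.53686196 0.02761647 0.0465206 ] [1.13023103 0.03439796 0.93206999] 13.55
0.03176870417308118 [0.52291112 0.02791208 0.04644258] [1.08501189 0.15319861 0.41999705] 14.4
```

View pics/s4.png

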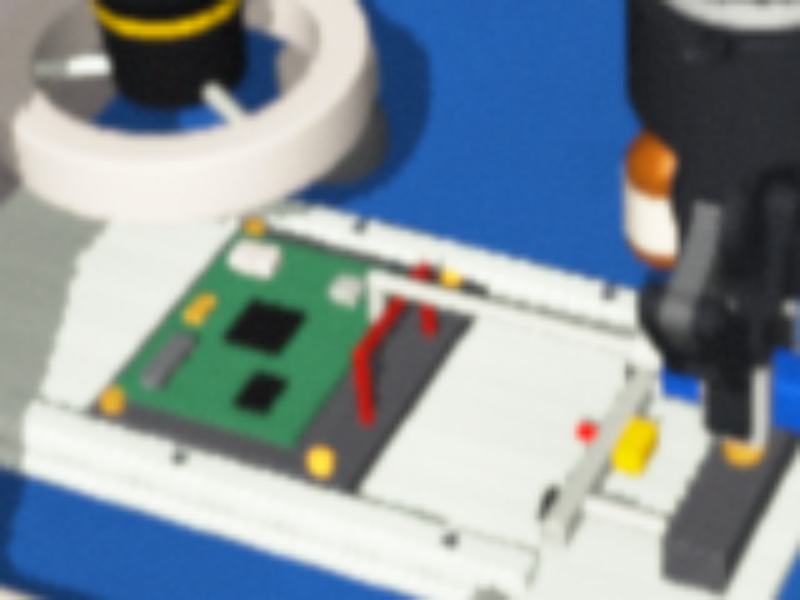

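The prong has caught the bow and the carrier follows squarely. I'll continue pulling, then creep to the stop.

```bash
cat >> pic.py <<'E'
d=np.array([-np.cos(.022),np.sin(.022)]); p0=np.array([.555,.0272]); z0=.0465
P=lambda s:[*(p0+d*s),z0]
S=lambda :-(bot.read_position()[0]-p0[0])/np.cos(.022)
def F(n=4): return np.mean([bot.read_ft_force() for _ in range(n)],0).round(2)
E
python3 - <<'E'
from pic import *
print(F())
print(bot.move_linear(P(.08),.035,until_force=6),S(),F(),bot.read_clock())
print(bot.move_linear(P(.087),.015,until_force=5),S(),F())
print(bot.move_linear(P(.110),.008,until_force=3),S(),F(),bot.read_clock())
for t in range(3): bot.wait(.1);print(F(),S())
E
```

```text
[ 0.36 -0.07 -0.5 ]
False 0.08002983361753581 [ 2.98  0.25 -1.63] 15.975
False 0.0873808865381405 [ 1.1   0.09 -1.08]
True 0.09551682108049742 [ 0.78  0.7  -1.24] 17.9667
[ 1.06  0.05 -1.57] 0.09541859051556621
[-0.23  0.24 -1.64] 0.09527194083033354
[-0.57 -0.64 -0.74] 0.09515442282308686
```

Run:
```python
from pic import *
def Fa(): 
    r=[]
    for _ in range(8): bot.wait(.02); r.append(bot.read_ft_force())
    return np.mean(r,0).round(2)
s=.0955; hist=[]
while s<.115:
    s+=.0007
    bot.move_linear(P(s),.01)
    f=Fa(); hist.append(f[0]); print(round(s,4),round(S(),4),f)
    if f[0]>4.5 : break
print(bot.read_clock())
```

```text
0.0962 0.0956 [ 2.41  0.26 -1.71]
0.0969 0.0958 [ 5.22 -0.18 -2.54]
19.1167
```

Run:
```python
from pic import *
def Fa(n=8): 
    r=[]
    for _ in range(n): bot.wait(.02); r.append(bot.read_ft_force())
    return np.mean(r,0).round(2)
s=.0969
print(Fa(12))
for _ in range(3):
    s+=.0002; bot.move_linear(P(s),.01); f=Fa(12); print(round(s,4),round(S(),4),f)
    if f[0]>5.9: break
bot.wait(.4);print(Fa(12),bot.read_clock())
a=bot.camera("side")[230:330,230:350,::-1];b=bot.camera("scene")[170:270,290:410,::-1]
cv2.imwrite("pics/s5.png",np.hstack([cv2.resize(i,(400,333),interpolation=cv2.INTER_CUBIC) for i in(a,b)]))
```

```text
[ 4.95 -0.17 -2.39]
0.0971 0.0958 [ 5.53 -0.03 -2.44]
0.0973 0.0959 [ 5.98 -0.04 -2.97]
[ 5.9  -0.11 -2.97] 20.8167
```

View pics/s5.png

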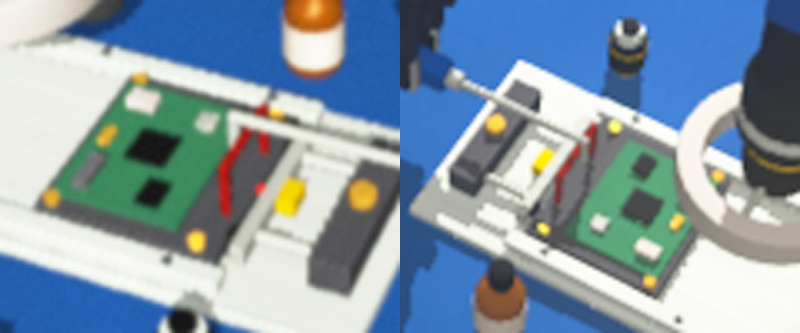

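Carrier lies against both pads, square in both views, with about 5.9 N pull held steadily. I'll back off, lift the hook out and return it.

Run:
```python
from pic import *
bot.move_linear(P(.0905),.02); print(F())
x,y,_=P(.0905)
print(bot.move_linear([x,y,.09],.04,until_force=5)); bot.move_linear([x,y,.16],.12)
a=bot.camera("side");b=bot.camera("scene")
A=cv2.resize(a[180:300,290:430,::-1],(400,343));B=cv2.resize(b[170:290,290:430,::-1],(400,343))
bot.move_pose([.42,-.27,.17],tool(np.pi-.131))
bot.move_linear([.4904,-.3048,.12],.15)
bot.move_linear([.4904,-.3048,.075],.08)
c=bot.camera("side")[100:220,310:450,::-1]
cv2.imwrite("pics/s6.png",np.hstack([B,cv2.resize(c,(400,343),interpolation=cv2.INTER_CUBIC)]))
print(bot.read_clock(),F())
```

```text
[-0.37 -0.29 -1.7 ]
False
26.1667 [ 0.67  0.32 -0.53]
```

View pics/s6.png

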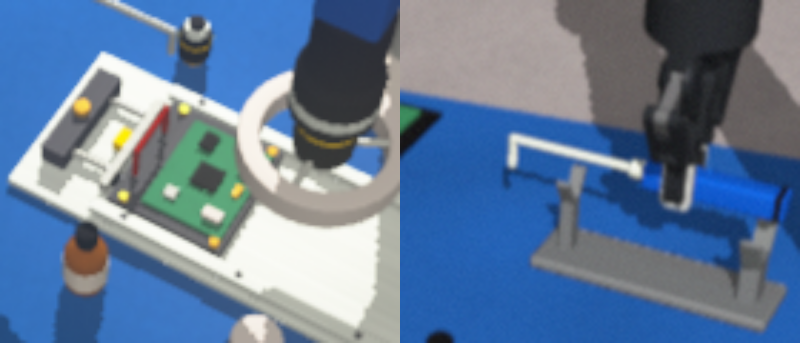

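The carrier stayed flush at the crossbar, and the hook is level and aligned above both Vs. Now I lower and release it.

Run:
```python
from pic import *
print(bot.move_linear([.4904,-.3048,.0418],.03,until_force=6),bot.read_position(),F())
bot.set_gripper(.6); bot.wait(.3)
bot.move_linear([.4904,-.3048,.13],.08)
bot.move_linear([.44,-.20,.25],.2); bot.wait(.5)
c=bot.camera("side");k=bot.camera("scene")
print([ (np.round(h["bbox"]).tolist(),round(h["confidence"],2)) for h in bot.search_frame("side","hook")[:2]])
cv2.imwrite("pics/s7.png",np.hstack([cv2.resize(i[:,:,::-1],(400,343),interpolation=cv2.INTER_CUBIC) for i in(c[120:240,330:470],c[220:340,220:360])]))
print(bot.read_clock())
```

```text
False [ 0.49050989 -0.30485724  0.04194152] [-0.03  0.68 -0.96]
[([345.0, 162.0, 100.0, 28.0], 0.84)]
31.0333
```

View pics/s7.png

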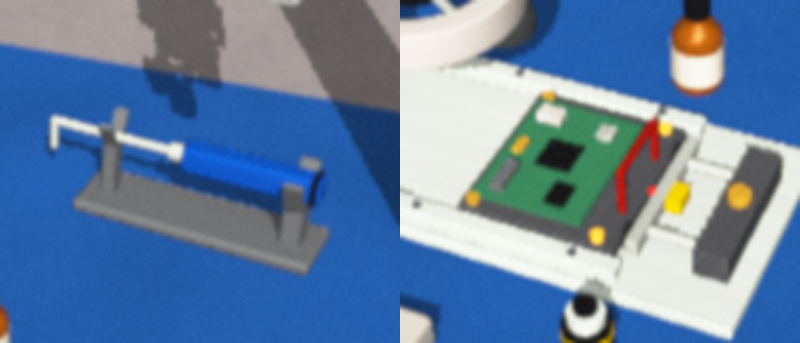

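The hook sits in both Vs, prong down, and the carrier is flush and parallel to the stop bar. I'm handing in.

```bash
python3 -c "
from cell import bot
print(bot.close_job())"
```

```text
the job is handed in; nothing more can be done
None
```

Job handed in (no verdict returned): carrier drawn home against both stop pads at about 6 N pull and square in the last pictures, hook back in both Vs of its stand; pin depth and the exact force on the stop were not measured.

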